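# Sweep spilled planter pebbles into the tray

## Task

Three decorative pebbles (red, green and black) have spilled from the planter onto the marble sideboard. Sweep all three with your fingertips along the surface through the open side of the wooden tray until each lies wholly inside it, and take your hand away; push them gently, never pinch, press down on or lift them. Leave the planter, tealight holder, palm candlestick and gel bottle standing where they are.

Things in the scene. Friction and masses are not known exactly. Their poses are not given: they have to be found in the camera images.
- tray: three-sided wooden tray with blue floor, fixed to the sideboard top, left or right of the middle, turned up to 15 degrees. Walls 30 mm high, 8 mm thick at its sides (local +-y) and back (local +x); fully open to local -x, roughly towards the robot. Inside 150 mm wide (y), 130 mm deep (x). Floor flush with the sideboard, no lip. Origin: centre of the inside floor, at sideboard height; z up
- tray_mouth (a point): middle of the tray's open edge, at sideboard height, 65 mm from the tray's origin along its local -x
- pebble_red: loose smooth brick-red pebble, a round flattened disc 32 mm in diameter and 18 mm high, about 30 g, lying flat; its side upright from 3 to 14 mm above its underside. Origin: centre of its underside. Slides on the marble; the fingers push it easily, it does not roll away
- pebble_red_center (a point): centre of the brick-red pebble, 9 mm above its underside
- pebble_green: loose smooth dark green pebble, a round flattened disc 32 mm in diameter and 18 mm high, about 30 g, lying flat; its side upright from 3 to 14 mm above its underside. Origin: centre of its underside. Slides on the marble; the fingers push it easily, it does not roll away
- pebble_green_center (a point): centre of the dark green pebble, 9 mm above its underside
- pebble_black: loose smooth black pebble, a round flattened disc 32 mm in diameter and 18 mm high, about 30 g, lying flat; its side upright from 3 to 14 mm above its underside. Origin: centre of its underside. Slides on the marble; the fingers push it easily, it does not roll away
- pebble_black_center (a point): centre of the black pebble, 9 mm above its underside
- planter: brown rattan planter, round, 101 mm in diameter, 70 mm high, with a plant up to 170 mm high; loose, 0.6 kg, must stay. Origin: centre of its underside. It stands on the other side from the tray
- tealight: small round brass tealight holder, 40 mm in diameter, 26 mm high, loose, must stay. Origin: centre of its underside; it stands between tray and planter
- palm_candlestick: dark palm-tree candlestick, foot 64 mm in diameter, thin trunk, green leaf crown 100 mm across, 175 mm high, loose, must stay. Origin: centre of its underside; it stands at one far side, left or right, the gel bottle at the other
- gel_bottle: pale blue gel bottle with a white cap, 52 mm in diameter, 140 mm high, loose, must stay. Origin: centre of its underside; it stands at one far side, left or right
There are look-alikes about, which are no part of the job. Of the things like the tray, leave any that is orange, pink or purple; of the rest the larger one is meant.

How it is judged:
By the outcome, as a careful person would: the job done as asked, in the order asked, and still so for the second after the job is handed in, with the robot touching nothing.
It also fails if it takes over 72 s, if anything falls off the work surface, if the arm or the gripper's body presses on something with over 40 N, if the wrist force passes 120 N, or if a joint passes its speed limit or range.

## Robot

A 6-joint arm with a two-finger parallel gripper is mounted at the origin on the work surface. World frame = base frame: x ahead of the robot, y to its left, z up, the work surface at z = 0. Lengths are in m, angles in rad, forces in N, time in s.
With the tool pointing down it reaches from about 0.425 to 1.125 m from the base axis. Payload 14.9 kg.
Tool frame: the origin (TCP) lies between the finger pads; the fingertips stand 8 mm ahead of it and the grasp point (between the pads) lies 11 mm behind it; z points along the fingers, y is the line along which they close (so a half turn about z gives the same grasp; the last joint's range is limited). The gripper opens to 91 mm and grips with 3 to 60 N. Pads are 32 mm wide; open, the fingers measure 118 mm over their backs; the gripper's body (76 mm by 178 mm) begins 60 mm behind the grasp point.
Start: joints at [1.226, 0.379, 1.734, -0, 1.028, -0.033], TCP at [0.215, 0.666, 0.222] pointing down, gripper open.
Joint ranges: [-2.77, 2.77], [-0.74, 2.19], [0, 2.66], [-1.06, 4.2], [0.31, 2.87], [-3.08, 3.08]. Speed limits (rad/s): [1.89, 1.89, 2.39, 3.14, 3.14, 3.14].

## Interface

Orientations are given as a rotation vector (axis times angle).
In Python, from plant import robot gives the robot as it stands.
- The arm moves only by the tool move_arm, never from a script. Its argument "commands" is one flat list of numbers, 7 for each row, row after row: the opening, from 0 (shut) to 1 (fully open), then the shift along the tool's x, y, z in m, then the turn, a rotation vector about the tool's x, y, z in degrees. A call has 1 to 12 rows; each row shifts and turns the commanded pose from where the row before left it, along the tool's axes as they then stand; what a row does not reach is not made up. A row lasts 1/12 s, in which the tool goes at most 41.7 mm and 7.16 degrees, less where a joint would pass 70% of its speed; a pose out of reach is approached as far as the arm can. A call is refused whole if a number of a shift passes 0.0417 or a number of a turn 7.16, either way. A call with a gripper value outside its range is refused whole. The fingers move at their own pace and stop on an object; "grip_force" is the grip in N (left out, the last holds). Time passes only in rows, so rows that do not move let the fingers close. It gives the time, the measured TCP pose, the force, the opening and the grip force at its end, in the units of the state.
- robot.read_state(): the state, without advancing time (a new reading comes with each control period).
- robot.read_camera(name): name is "side" or "top"; returns (picture, depth): 384x512x3 uint8, blue, green, red; 384x512 float32, m along the optical axis (not along the pixel's ray), 0 where there is no reading.
- robot.camera_info(name): a dict with "intrinsics" (3x3 intrinsics, pixels), "R" (3x3) and "t" (3): a world point X has camera coordinates R X + t. Camera axes: x right, y down, z forward; pixel columns grow to the right and rows downward; lengths in m; the calibration is good to about 2 mm. A picture is of the moment at which its call begins. camera_info takes no time and is no camera call.
- robot.job_done(): hands the job in; it is judged then, once.
The state is a dict: "time": time; "joint_positions": joint angles; "dq": joint speeds; "joint_efforts": joint torques, N m; "ee_pos": TCP position; "orientation": TCP orientation; "force": force on the tool from outside, world axes, zero at the start; "torque": the same for the moment, N m; "opening": finger opening in m; "finger_force": force on a finger pad.
Only numpy, scipy, OpenCV 4.12 (cv2) and the standard library are available. Lean on these libraries where they do the work, as an engineer would, in place of code of your own. Each camera call takes 0.05 s, during which the arm holds its last target. There are 200 camera calls.

## Working session

There is one attempt and no reset: what is moved stays moved. The work goes in short steps, Python scripts to look and compute and a tool call to move; the robot and the scene stay as the last step left them, time stands still between calls to the robot, and variables do not carry over. Pictures are saved under pics/ and viewed, at most 10 in all, crops included, and the job is handed in when it is done.

Besides the shell and the picture viewer there is one more tool, called in YAML: its name, and indented under it one key for each argument. move_arm: Moves the arm, as the interface text tells. Its arguments: {"type":"object","properties":{"commands":{"type":"array"},"grip_force":{"type":"number"}},"required":["commands"]}

```bash
mkdir -p pics; ls; cat > h.py <<'E'
import numpy as np,cv2
from plant import robot
def ray(name,u,v,z):
    c=robot.camera_info(name);K=np.array(c["intrinsics"]);R=np.array(c["R"]);t=np.array(c["t"])
    d=R.T@np.linalg.inv(K)@np.array([u,v,1.]);o=-R.T@t
    return o+d*(z-o[2])/d[2]
def proj(name,X):
    c=robot.camera_info(name);p=np.array(c["intrinsics"])@(np.array(c["R"])@np.array(X)+np.array(c["t"]));return p[:2]/p[2]
E
python3 - <<'E'
from h import *
for n in("top","side"):
    p,d=robot.read_camera(n);cv2.imwrite(f"pics/{n}0.png",p);np.save(n+"0.npy",d)
    c=robot.camera_info(n);print(n,-np.array(c["R"]).T@c["t"],np.array(c["R"]).round(2).tolist())
s=robot.read_state();print(s)
E
```

```text
pics
top [ 0.39157437 -0.01041964  1.07344762] [[-0.12, -0.99, -0.0], [-0.97, 0.12, -0.2], [0.2, -0.02, -0.98]]
side [ 0.15845235 -1.26372139  0.85554386] [[0.95, -0.32, -0.0], [-0.17, -0.5, -0.85], [0.27, 0.81, -0.52]]
{'time': 0.1, 'joint_positions': array([ 1.22572023e+00,  3.79340251e-01,  1.73467149e+00,  1.72029237e-05,
        1.02844871e+00, -3.33051023e-02]), 'dq': array([-9.60588815e-04, -1.49404580e-04, -2.92844594e-03, -4.86006670e-05,
       -1.58021491e-03, -1.16703937e-03]), 'joint_efforts': array([-4.09430431e-03, -7.65037107e+01, -4.35289979e+01,  6.51494390e-02,
        3.98641150e-02, -5.02632133e-05]), 'ee_pos': array([0.21462404, 0.66596763, 0.22139014]), 'orientation': array([-4.87733873e-01, -3.10332112e+00,  1.33437720e-03]), 'force': array([-0.51606786,  0.17393466,  0.81447345]), 'torque': array([0.01174913, 0.01095566, 0.03703229]), 'finger_force': 0.0, 'opening': 0.09105939810679096}
```

View pics/top0.png

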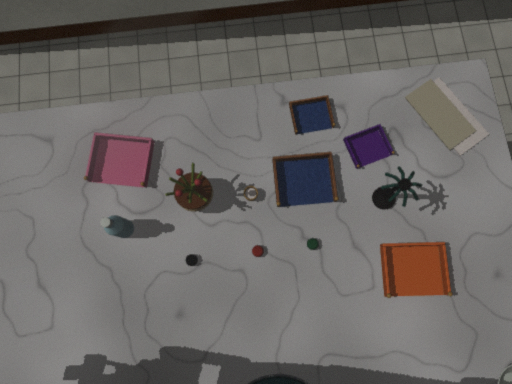

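View pics/side0.png

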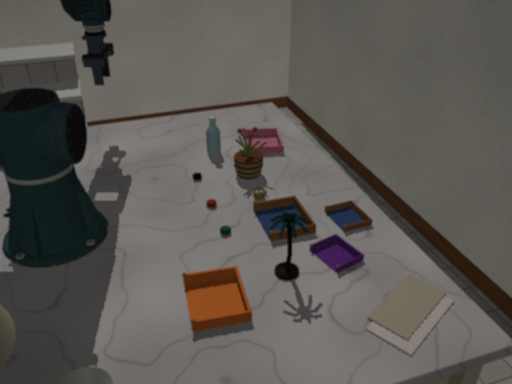

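Tray-like things in the top view are pink (120,160), purple (368,146), orange (415,270), small blue (312,115) and large blue (305,180). With the coloured ones ruled out, the larger blue one at (305,180) is meant. The pebbles are red (258,251), green (312,244) and black (191,260). The tealight is at (251,194), the planter at (193,192), the palm foot at (384,197) and the bottle at (117,226).

```bash
python3 - <<'E'
from h import *
p=cv2.imread("pics/top0.png");d=np.load("top0.npy")
h=cv2.cvtColor(p,cv2.COLOR_BGR2HSV)
def blob(m,u,v,r):
    w=np.zeros(m.shape,np.uint8);w[v-r:v+r+1,u-r:u+r+1]=1
    c,_=cv2.findContours((m.astype(np.uint8)*w),0,1);return max(c,key=cv2.contourArea)
blue=(h[...,0]>105)&(h[...,0]<130)&(h[...,1]>100)&(h[...,2]>30)
for u,v,r in((305,180,40),(312,115,22)):
    c=blob(blue,u,v,r);b=cv2.boxPoints(cv2.minAreaRect(c))
    ap=cv2.approxPolyDP(c,4,True)[:,0]; print("tray px",b.round(1).tolist(),ap.tolist());
    for q in ap: print(ray("top",*q,0)[:2].round(4))
masks=dict(red=((h[...,0]<8)|(h[...,0]>172))&(h[...,1]>130),green=(h[...,0]>55)&(h[...,0]<95)&(h[...,1]>100),black=h[...,2]<60)
for n,(u,v) in dict(red=(258,251),green=(312,244),black=(191,260)).items():
    c=blob(masks[n],u,v,12);(x,y),rr=cv2.minEnclosingCircle(c);print(n,x,y,rr,ray("top",x,y,.01).round(4),d[int(y),int(x)])
for n,u,v,z in(("teal",252,194,.02),("planter rim",193,192,.06),("palm foot",384,198,.01),("bottle",119,228,.07)):print(n,ray("top",u,v,z).round(3))
print("bl proj",[proj("side",ray("top",u,v,.01)).round(0) for u,v in((258,251),(312,244),(191,260))])
cv2.imwrite("pics/crop.png",cv2.resize(p[85:285,165:405],None,fx=3,fy=3,interpolation=cv2.INTER_CUBIC))
E
```

```text
tray px [[279.20001220703125, 161.60000610351562], [328.0, 157.5], [331.70001220703125, 201.10000610351562], [282.79998779296875, 205.1999969482422]] [[326, 158], [284, 162], [286, 204], [331, 200]]
[ 0.6954 -0.2259]
[ 0.6983 -0.1056]
[ 0.5773 -0.0951]
[ 0.5733 -0.221 ]
tray px [[293.29998779296875, 106.0], [325.5, 100.30000305175781], [330.20001220703125, 127.30000305175781], [298.0, 132.89999389648438]] [[324, 101], [296, 106], [301, 132], [330, 127]]
[ 0.8686 -0.2468]
[ 0.8631 -0.163 ]
[ 0.7816 -0.1662]
[ 0.7865 -0.2517]
red 257.3387145996094 250.64515686035156 4.943188667297363 [ 0.4587 -0.001   0.01  ] 1.0482024
green 311.9545593261719 243.86363220214844 4.371767997741699 [ 0.4589 -0.1493  0.01  ] 1.051759
black 191.688232421875 259.5705871582031 5.90118408203125 [0.4564 0.1764 0.01  ] 1.0418824
teal [ 0.613 -0.005  0.02 ]
planter rim [0.629 0.149 0.06 ]
palm foot [ 0.559 -0.365  0.01 ]
bottle [0.555 0.345 0.07 ]
bl proj [array([211., 202.]), array([224., 229.]), array([197., 175.])]
```

View pics/crop.png

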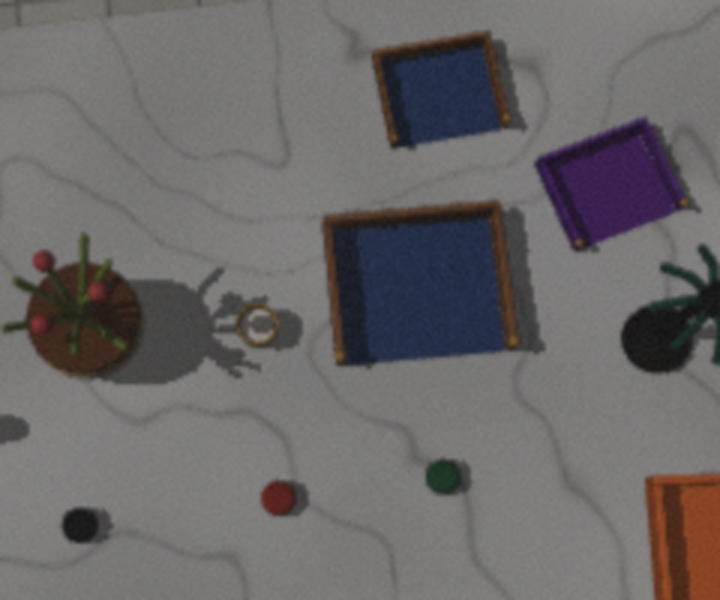

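The crop confirms the large blue tray: wooden walls, open towards the robot, front wall ends at crop (337,364) and (518,348). Next I work out its pose.

```bash
cat >> h.py <<'E'
def go(x,y,z,a=None):
    """remaining shift in tool axes (mm) and turn (deg, about tool z) to a TCP pose, tool down; a = yaw of tool y, deg"""
    from scipy.spatial.transform import Rotation as Ro
    s=robot.read_state();R=Ro.from_rotvec(s["orientation"]).as_matrix();a0=np.degrees(np.arctan2(R[1,1],R[0,1]))
    t=0 if a is None else a0-a
    print("t",round(s["time"],2),"pos",s["ee_pos"].round(4),"a0",a0.round(1),"shift mm",(1e3*R.T@(np.array([x,y,z])-s["ee_pos"])).round(1),"turn",round(t,1))
E
python3 - <<'E'
from h import *
q=[(165+u/3,85+v/3) for u,v in((337,362),(518,346),(500,205),(325,218))]
P=np.array([ray("top",*k,.03)[:2] for k in q]);print(P.round(4),[np.linalg.norm(P[i]-P[(i+1)%4]).round(3) for i in range(4)])
ax=P[2]-P[1]+P[3]-P[0];th=np.arctan2(ax[1],ax[0]);mouth=(P[0]+P[1])/2;c=P.mean(0)-.004*np.array([np.cos(th),np.sin(th)]);print("yaw",np.degrees(th),"mouth",mouth,"origin",c)
# side check: project tray corners
for a,b in((-.065,.083),(-.065,-.083),(.073,-.083),(.073,.083)):
    X=[*(c+[np.cos(th)*a-np.sin(th)*b,np.sin(th)*a+np.cos(th)*b]),.03];print(proj("side",X).round(0),proj("top",X).round(1))
g=lambda x,y,d,back:(x-back*np.cos(np.radians(d)),y-back*np.sin(np.radians(d)))
go(*g(.459,-.149,np.degrees(th),.05),.08,np.degrees(th)+90)
E
```

```text
[[ 0.5704 -0.0689]
 [ 0.5652 -0.2329]
 [ 0.6984 -0.2375]
 [ 0.7057 -0.0753]] [np.float64(0.164), np.float64(0.133), np.float64(0.162), np.float64(0.135)]
yaw -2.3423479411931005 mouth [ 0.56780708 -0.15090533] origin [ 0.63091157 -0.15348658]
[252. 202.] [277.  206.1]
[269. 233.] [338.1 201.2]
[315. 225.] [332.2 152.5]
[294. 195.] [272.6 157.2]
t 0.1 pos [0.2146 0.666  0.2214] a0 72.1 shift mm [-434.4 -714.   142. ] turn -15.5
```

move_arm:
  commands: [0.18,-0.032,-0.0218,0,0,0,0,0.18,-0.032,-0.0218,0,0,0,0,0.18,-0.032,-0.0218,0,0,0,0,0.18,-0.032,-0.0218,0,0,0,0,0.18,-0.032,-0.0218,0,0,0,0,0.18,-0.032,-0.0218,0,0,0,0,0.18,-0.032,-0.0218,0,0,0,0,0.18,-0.032,-0.0218,0,0,0,0,0.18,-0.032,-0.0218,0,0,0,0,0.18,-0.032,-0.0218,0,0,0,0,0.18,-0.032,-0.0218,0,0,0,0,0.18,-0.032,-0.0218,0,0,0,0]

```text
time: 1.1
ee_pos: [0.5007, 0.2976, 0.2218]
orientation: [-0.488, -3.103, 0.0]
force: [0.1, 1.0, 0.3]
opening: 0.0164
finger_force: 0.0
```

move_arm:
  commands: [0.18,-0.0053,-0.0246,0,0,0,0,0.18,-0.0053,-0.0246,0,0,0,0,0.18,-0.0053,-0.0246,0,0,0,0,0.18,-0.0053,-0.0246,0,0,0,0,0.18,-0.0053,-0.0246,0,0,0,0,0.18,-0.0053,-0.0246,0,0,0,0,0.18,-0.0053,-0.0246,0,0,0,0,0.18,-0.0053,-0.0246,0,0,0,0,0.18,-0.0053,-0.0246,0,0,0,0,0.18,-0.0053,-0.0246,0,0,0,0,0.18,-0.0053,-0.0246,0,0,0,0,0.18,-0.0053,-0.0246,0,0,0,0]

```text
time: 2.1
ee_pos: [0.4695, -0.0022, 0.2218]
orientation: [-0.488, -3.103, 0.0]
force: [1.4, 0.4, -0.5]
opening: 0.0166
finger_force: 0.0
```

```bash
python3 -c "
from h import *
go(.411,-.139,.08,78)"
```

```text
t 2.1 pos [ 0.4695 -0.0022  0.2218] a0 72.1 shift mm [  13.7 -148.2  141.9] turn -5.9
```

move_arm:
  commands: [0.18,0.0014,-0.0148,0.0142,0,0,0,0.18,0.0014,-0.0148,0.0142,0,0,0,0.18,0.0014,-0.0148,0.0142,0,0,0,0.18,0.0014,-0.0148,0.0142,0,0,0,0.18,0.0014,-0.0148,0.0142,0,0,0,0.18,0.0014,-0.0148,0.0142,0,0,0,0.18,0.0014,-0.0148,0.0142,0,0,0,0.18,0.0014,-0.0148,0.0142,0,0,0,0.18,0.0014,-0.0148,0.0142,0,0,0,0.18,0.0014,-0.0148,0.0142,0,0,-5.9,0.18,0,0,0,0,0,0]

```text
time: 3.02
ee_pos: [0.4092, -0.1384, 0.0779]
orientation: [-0.32, -3.122, -0.001]
force: [-0.0, 1.4, -1.0]
opening: 0.016
finger_force: 0.0
```

```bash
python3 - <<'E'
from h import *
go(.411,-.139,.013,78)
p,d=robot.read_camera("top");s,_=robot.read_camera("side")
cv2.imwrite("pics/a.png",np.hstack([cv2.resize(p[170:340,230:380],None,fx=2.6,fy=2.6),cv2.resize(s[140:310,150:300],None,fx=2.6,fy=2.6)]))
E
```

```text
t 3.02 pos [ 0.4092 -0.1384  0.0779] a0 78.3 shift mm [-2.1 -0.3 64.9] turn 0.3
```

View pics/a.png

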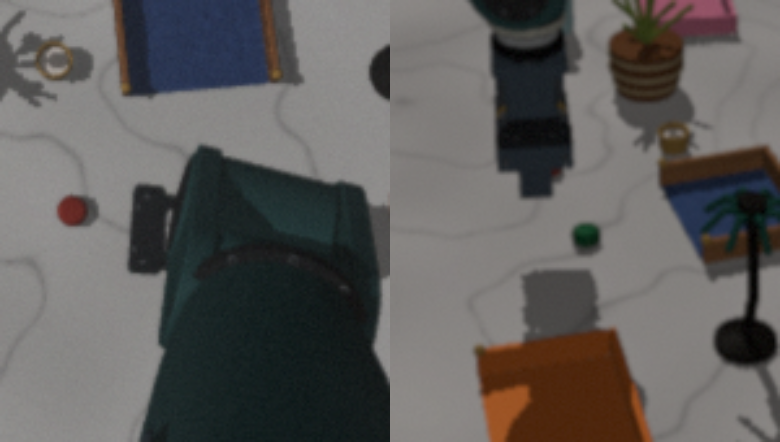

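The fingertips (dark, left of the wrist link) are behind green and clear of it; red and the tray are undisturbed. Now I lower and push.

move_arm:
  commands: [0.18,-0.0004,0,0.013,0,0,0,0.18,-0.0004,0,0.013,0,0,0,0.18,-0.0004,0,0.013,0,0,0,0.18,-0.0004,0,0.013,0,0,0,0.18,-0.0004,0,0.013,0,0,0,0.18,-0.006,0,0,0,0,0,0.18,-0.01,0,0,0,0,0,0.18,-0.01,0,0,0,0,0,0.18,-0.01,0,0,0,0,0,0.18,-0.01,0,0,0,0,0,0.18,-0.01,0,0,0,0,0,0.18,-0.01,0,0,0,0,0]

```text
time: 4.12
ee_pos: [0.4792, -0.152, 0.0153]
orientation: [0.328, 3.124, -0.0]
force: [-0.4, 0.0, 0.9]
opening: 0.0165
finger_force: 0.1
```

```bash
python3 - <<'E'
from h import *
go(.6257,-.1838,.013,78)
p,d=robot.read_camera("top");s,_=robot.read_camera("side")
cv2.imwrite("pics/b.png",np.hstack([cv2.resize(p[170:340,230:380],None,fx=2.6,fy=2.6),cv2.resize(s[140:310,150:300],None,fx=2.6,fy=2.6)]))
E
```

```text
t 4.12 pos [ 0.4792 -0.152   0.0153] a0 78.0 shift mm [-149.9   -0.7    2.5] turn 0.0
```

View pics/b.png

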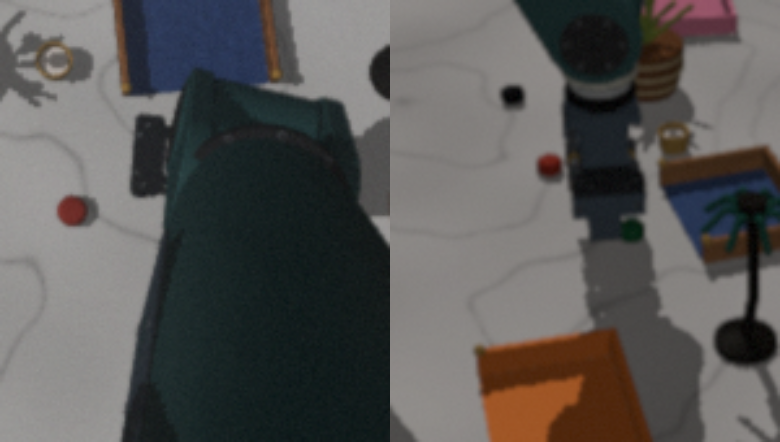

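Green rides centred ahead of the fingertips (side crop (632,229)), so I continue.

move_arm:
  commands: [0.18,-0.012,0,0.0005,0,0,0,0.18,-0.012,0,0.0005,0,0,0,0.18,-0.012,0,0.0005,0,0,0,0.18,-0.012,0,0.0005,0,0,0,0.18,-0.012,0,0,0,0,0,0.18,-0.012,0,0,0,0,0,0.18,-0.012,0,0,0,0,0,0.18,-0.012,0,0,0,0,0,0.18,-0.012,0,0,0,0,0,0.18,-0.012,0,0,0,0,0,0.18,-0.012,0,0,0,0,0,0.18,-0.012,0,0,0,0,0]

```text
time: 5.22
ee_pos: [0.6198, -0.1818, 0.0129]
orientation: [-0.327, -3.124, -0.0]
force: [0.1, 0.3, -0.3]
opening: 0.0163
finger_force: 0.1
```

move_arm:
  commands: [0.18,-0.004,0,0,0,0,0,0.18,-0.002,0,0,0,0,0,0.18,0,0,0,0,0,0,0.18,0.01,0,0,0,0,0,0.18,0.015,0,0,0,0,0,0.18,0,0,-0.02,0,0,0,0.18,0,0,-0.035,0,0,0,0.18,0,0,-0.035,0,0,0]

```text
time: 5.88
ee_pos: [0.5975, -0.1769, 0.1028]
orientation: [-0.327, -3.121, -0.001]
force: [0.0, -1.1, 0.0]
opening: 0.0165
finger_force: 0.0
```

```bash
python3 - <<'E'
from h import *
go(.455,.06,.11,22)
s,_=robot.read_camera("side")
h=cv2.cvtColor(s,cv2.COLOR_BGR2HSV)
m=((h[...,0]>60)&(h[...,0]<88)&(h[...,1]>120)).astype(np.uint8)
n,l,st,c=cv2.connectedComponentsWithStats(m)
for i in range(1,n):
    if 15<st[i,4]<400: print(c[i],st[i,4],ray("side",*c[i],.009).round(3))
E
```

```text
t 5.88 pos [ 0.5975 -0.1769  0.1028] a0 78.0 shift mm [188.6 202.2  -6.5] turn 56.0
[281.16666667 217.91666667] 36 [ 0.634 -0.15   0.009]
[293.45299145 224.14529915] 117 [ 0.656 -0.191  0.009]
```

move_arm:
  commands: [0.18,0,0,0,0,0,6.8,0.18,0,0,0,0,0,6.8,0.18,0,0,0,0,0,6.8,0.18,0,0,0,0,0,6.8,0.18,0,0,0,0,0,6.8,0.18,0,0,0,0,0,6.8,0.18,0,0,0,0,0,6.8,0.18,0,0,0,0,0,6.8,0.18,0,0,0,0,0,6.8,0.18,0,0,0,0,0,6.8]

```text
time: 6.77
ee_pos: [0.5987, -0.1773, 0.1027]
orientation: [-2.025, -2.401, 0.0]
force: [1.0, 0.7, -0.4]
opening: 0.0165
finger_force: 0.0
```

move_arm:
  commands: [0.18,0.0269,-0.0118,0,0,0,0,0.18,0.0269,-0.0118,0,0,0,0,0.18,0.0269,-0.0118,0,0,0,0,0.18,0.0269,-0.0118,0,0,0,0,0.18,0.0269,-0.0118,0,0,0,0,0.18,0.0269,-0.0118,0,0,0,0,0.18,0.0269,-0.0118,0,0,0,0,0.18,0.0269,-0.0118,0,0,0,0,0.18,0.0269,-0.0118,0,0,0,0,0.18,0,0,0,0,0,0]

```text
time: 7.6
ee_pos: [0.4488, 0.0446, 0.1023]
orientation: [-2.015, -2.407, 0.003]
force: [-0.0, -0.1, -0.9]
opening: 0.0163
finger_force: 0.0
```

```bash
cat >> h.py <<'E'
def find(name,u,v,r,col,z=.009):
    p,_=robot.read_camera(name);h=cv2.cvtColor(p,cv2.COLOR_BGR2HSV);H,S,V=h[...,0],h[...,1],h[...,2]
    m={"red":((H<8)|(H>172))&(S>130),"green":(H>60)&(H<88)&(S>120),"black":V<45}[col].astype(np.uint8)
    w=np.zeros_like(m);w[max(v-r,0):v+r,max(u-r,0):u+r]=1;n,l,st,c=cv2.connectedComponentsWithStats(m*w)
    for i in range(1,n):
        if st[i,4]>15: print(name,col,c[i].round(1),st[i].tolist(),ray(name,*c[i],z).round(4))
    return p
E
python3 - <<'E'
from h import *
go(.451,.043,.013,10)
find("side",211,203,15,"red")
E
```

```text
t 7.6 pos [0.4488 0.0446 0.1023] a0 10.1 shift mm [-2.   2.1 89.3] turn 0.1
side red [210.9 203. ] [207, 200, 8, 7, 47] [ 0.4565 -0.0045  0.009 ]
```

move_arm:
  commands: [0.18,0,0.0004,0.018,0,0,0,0.18,0,0.0004,0.018,0,0,0,0.18,0,0.0004,0.018,0,0,0,0.18,0,0.0004,0.018,0,0,0,0.18,0,0.0004,0.015,0,0,0,0.18,-0.006,0,0.001,0,0,0,0.18,-0.008,0,0,0,0,0,0.18,-0.01,0,0,0,0,0,0.18,-0.012,0,0,0,0,0,0.18,-0.012,0,0,0,0,0,0.18,-0.012,0,0,0,0,0,0.18,-0.012,0,0,0,0,0]

```text
time: 8.65
ee_pos: [0.4686, -0.0299, 0.0161]
orientation: [2.018, 2.405, 0.002]
force: [-0.9, 0.2, 0.0]
opening: 0.0161
finger_force: 0.1
```

```bash
python3 - <<'E'
from h import *
go(.480,-.12,.013,10)
find("side",214,212,30,"red");find("top",275,247,35,"red")
E
```

```text
t 8.65 pos [ 0.4686 -0.0299  0.0161] a0 10.0 shift mm [-90.7  -4.4   3.1] turn 0.0
side red [220.4 211.6] [216, 207, 9, 9, 57] [ 0.4717 -0.0598  0.009 ]
```

move_arm:
  commands: [0.18,-0.012,0,0.0005,0,0,0,0.18,-0.012,0,0.0005,0,0,0,0.18,-0.012,0,0.0005,0,0,0,0.18,-0.012,0,0.0005,0,0,0,0.18,-0.012,0,0,0,0,0,0.18,-0.012,0,0,0,0,0,0.18,-0.01,0,0,0,0,0,0.18,-0.006,0,0,0,0,0,0.18,-0.003,0,0,0,0,0,0.18,0,0,0,0,0,0,0.18,0.01,0,0,0,0,0,0.18,0.015,0,0,0,0,0]

```text
time: 9.75
ee_pos: [0.4792, -0.0928, 0.0129]
orientation: [2.02, 2.406, 0.0]
force: [0.6, -0.2, 1.0]
opening: 0.0162
finger_force: 0.0
```

move_arm:
  commands: [0.18,0.005,0,-0.025,0,0,0,0.18,0,0,-0.03,0,0,0,0.18,0,0,0,0,0,-7.1,0.18,0,0,0,0,0,-7.1,0.18,0,0,0,0,0,-7.1,0.18,0,0,0,0,0,-7.1,0.18,0,0,0,0,0,-7.1,0.18,0,0,0,0,0,-7.1,0.18,0,0,0,0,0,-7.1,0.18,0,0,0,0,0,-7.1,0.18,0,0,0,0,0,-7.1,0.18,0,0,0,0,0,-7.1]

```text
time: 10.75
ee_pos: [0.4779, -0.0871, 0.0678]
orientation: [-0.234, -3.132, -0.0]
force: [0.2, 0.4, 0.7]
opening: 0.0166
finger_force: 0.0
```

```bash
python3 - <<'E'
from h import *
go(.44,-.155,.06,88)
find("side",228,225,30,"red")
E
```

```text
t 10.75 pos [ 0.4779 -0.0871  0.0678] a0 81.4 shift mm [ 27.4 -72.8   7.8] turn -6.6
side red [234.1 227.8] [230, 224, 9, 8, 58] [ 0.4864 -0.1523  0.009 ]
```

move_arm:
  commands: [0.18,0.0052,-0.0143,0,0,0,0,0.18,0.0052,-0.0143,0,0,0,0,0.18,0.0052,-0.0143,0,0,0,0,0.18,0.0052,-0.0143,0,0,0,0,0.18,0.0052,-0.0143,0,0,0,0,0.18,0,0,0,0,0,-5.2,0.18,0,0,0,0,0,-5.2,0.18,0,0,0.018,0,0,0,0.18,0,0,0.018,0,0,0,0.18,0,0,0.015,0,0,0,0.18,0,0,0.003,0,0,0]

```text
time: 11.72
ee_pos: [0.4402, -0.1536, 0.0121]
orientation: [0.036, -3.139, -0.002]
force: [-0.8, 0.6, 0.8]
opening: 0.0168
finger_force: 0.0
```

```bash
python3 - <<'E'
from h import *
go(.62,-.148,.013,91.8)
E
```

```text
t 11.72 pos [ 0.4402 -0.1536  0.0121] a0 91.3 shift mm [-179.8    1.5   -1.4] turn -0.5
```

move_arm:
  commands: [0.18,-0.008,0,0,0,0,0,0.18,-0.009,0,0,0,0,0,0.18,-0.012,0,0,0,0,0,0.18,-0.012,0,0,0,0,0,0.18,-0.012,0,0,0,0,0,0.18,-0.012,0,0,0,0,0,0.18,-0.012,0,0,0,0,0,0.18,-0.012,0,0,0,0,0,0.18,-0.012,0,0,0,0,0,0.18,-0.012,0,0,0,0,0,0.18,-0.012,0,0,0,0,0,0.18,-0.012,0,0,0,0,0]

```text
time: 12.72
ee_pos: [0.5797, -0.1514, 0.0139]
orientation: [0.039, -3.141, -0.0]
force: [0.3, -0.4, 0.1]
opening: 0.0165
finger_force: 0.2
```

move_arm:
  commands: [0.18,-0.012,0,0,0,0,0,0.18,-0.012,0,0,0,0,0,0.18,-0.01,0,0,0,0,0,0.18,-0.006,0,0,0,0,0,0.18,-0.003,0,0,0,0,0,0.18,0,0,0,0,0,0,0.18,0.01,0,0,0,0,0,0.18,0.015,0,0,0,0,0,0.18,0,0,-0.03,0,0,0,0.18,0,0,-0.035,0,0,0,0.18,0,0,-0.035,0,0,0]

```text
time: 13.63
ee_pos: [0.5942, -0.1508, 0.1142]
orientation: [0.039, -3.139, -0.001]
force: [0.7, -0.2, -0.1]
opening: 0.0163
finger_force: 0.0
```

```bash
python3 - <<'E'
from h import *
go(.44,.0,.12,20)
find("side",288,215,30,"red");find("side",288,220,20,"green");find("side",197,176,15,"black")
E
```

```text
t 13.63 pos [ 0.5942 -0.1508  0.1142] a0 91.4 shift mm [150.5 154.6  -5.2] turn 71.4
side green [282.5 221.8] [277, 213, 11, 23, 48] [ 0.6302 -0.1699  0.009 ]
side green [295.5 222.8] [289, 214, 18, 23, 97] [ 0.6643 -0.1869  0.009 ]
side black [196.7 176.4] [193, 174, 8, 6, 41] [0.4536 0.1708 0.009 ]
```

move_arm:
  commands: [0.18,0,0,-0.003,0,0,7.1,0.18,0,0,-0.003,0,0,7.1,0.18,0,0,-0.003,0,0,7.1,0.18,0,0,-0.003,0,0,7.1,0.18,0,0,-0.003,0,0,7.1,0.18,0,0,-0.003,0,0,7.1,0.18,0,0,-0.003,0,0,7.1,0.18,0,0,-0.003,0,0,7.1,0.18,0,0,-0.003,0,0,7.1,0.18,0,0,-0.003,0,0,7.1,0.18,0,0,-0.003,0,0,7.1,0.18,0,0,-0.003,0,0,7.1]

```text
time: 14.78
ee_pos: [0.5949, -0.1508, 0.1485]
orientation: [-2.103, -2.331, 0.002]
force: [0.5, -0.1, -0.6]
opening: 0.0164
finger_force: 0.0
```

move_arm:
  commands: [0.18,0.0321,-0.0086,0,0,0,0,0.18,0.0321,-0.0086,0,0,0,0,0.18,0.0321,-0.0086,0,0,0,0,0.18,0.0321,-0.0086,0,0,0,0,0.18,0.0321,-0.0086,0,0,0,0,0.18,0.0321,-0.0086,0,0,0,0,0.18,0.0321,-0.0086,0,0,0,0,0.18,0.0321,-0.0086,0,0,0,0,0.18,0.0321,-0.0086,0,0,0,0,0.18,0.0321,-0.0086,0,0,0,0,0.18,0.0321,-0.0086,0,0,0,0,0.18,0.0321,-0.0086,0,0,0,0]

```text
time: 15.78
ee_pos: [0.4498, 0.2212, 0.1487]
orientation: [-2.097, -2.338, 0.003]
force: [0.6, 0.2, 0.3]
opening: 0.0164
finger_force: 0.0
```

```bash
python3 - <<'E'
from h import *
go(.45,.221,.013,6)
p=find("top",305,180,40,"red");find("top",312,180,30,"green")
s=find("side",197,176,25,"black")
cv2.imwrite("pics/c.png",np.hstack([cv2.resize(p[130:330,80:360],(560,400)),cv2.resize(s[90:250,150:246],(240,400))]))
E
```

```text
t 15.78 pos [0.4498 0.2212 0.1487] a0 6.2 shift mm [ -0.2   0.4 135.7] turn 0.2
top red [301.5 175.1] [297, 170, 10, 11, 82] [ 0.652  -0.1485  0.009 ]
top green [315.1 172.2] [311, 168, 10, 9, 47] [ 0.6556 -0.1875  0.009 ]
side black [196.6 176.5] [193, 174, 8, 6, 43] [0.453  0.1704 0.009 ]
```

View pics/c.png

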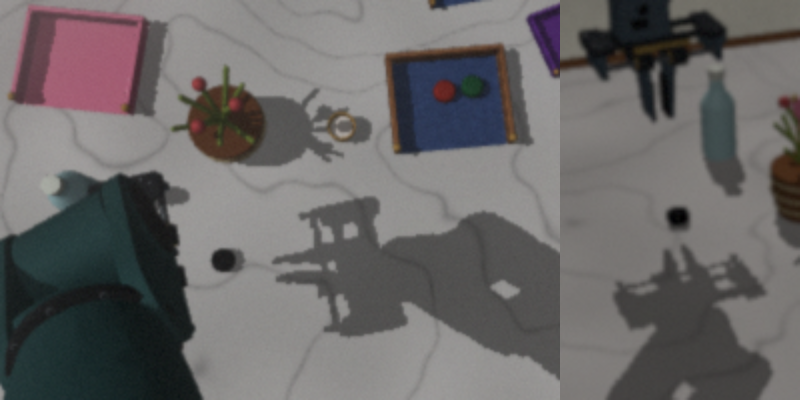

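Red and green lie in the tray (picture (444,90), (471,86)). Black is at (224,260), ahead of the fingers, which hang clear of bottle and planter.

move_arm:
  commands: [0.18,0,0,0.025,0,0,0,0.18,0,0,0.025,0,0,0,0.18,0,0,0.025,0,0,0,0.18,0,0,0.025,0,0,0,0.18,0,0,0.02,0,0,0,0.18,0,0,0.014,0,0,0,0.18,-0.006,0,0.001,0,0,0,0.18,-0.008,0,0,0,0,0,0.18,-0.01,0,0,0,0,0,0.18,-0.012,0,0,0,0,0,0.18,-0.012,0,0,0,0,0,0.18,-0.012,0,0,0,0,0]

```text
time: 16.93
ee_pos: [0.4591, 0.1596, 0.0156]
orientation: [2.097, 2.338, 0.001]
force: [0.3, -0.5, 0.5]
opening: 0.0161
finger_force: 0.1
```

```bash
python3 - <<'E'
from h import *
go(.484,-.10,.013,6)
find("side",203,184,25,"black")
E
```

```text
t 16.93 pos [0.4591 0.1596 0.0156] a0 6.2 shift mm [-260.8   -3.3    2.6] turn 0.2
side black [198.8 170.5] [188, 159, 23, 28, 247] [0.4699 0.208  0.009 ]
```

move_arm:
  commands: [0.18,-0.012,0,0.0005,0,0,0,0.18,-0.012,0,0.0005,0,0,0,0.18,-0.012,0,0.0005,0,0,0,0.18,-0.012,0,0,0,0,0,0.18,-0.012,0,0,0,0,0,0.18,-0.012,0,0,0,0,0,0.18,-0.012,0,0,0,0,0,0.18,-0.012,0,0,0,0,0,0.18,-0.012,0,0,0,0,0,0.18,-0.012,0,0,0,0,0,0.18,-0.012,0,0,0,0,0,0.18,-0.012,0,0,0,0,0]

```text
time: 17.98
ee_pos: [0.4742, 0.0166, 0.0134]
orientation: [-2.097, -2.339, 0.0]
force: [0.9, -0.2, 0.4]
opening: 0.0163
finger_force: 0.2
```

```bash
python3 - <<'E'
from h import *
go(.484,-.10,.013,6)
s,_=robot.read_camera("side");print(proj("side",[.475,-.02,.009]))
cv2.imwrite("pics/d.png",cv2.resize(s[120:260,140:280],None,fx=4,fy=4))
E
```

```text
t 17.98 pos [0.4742 0.0166 0.0134] a0 6.2 shift mm [-117.    -2.9    0.4] turn 0.2
[217.91722341 204.58544626]
```

View pics/d.png

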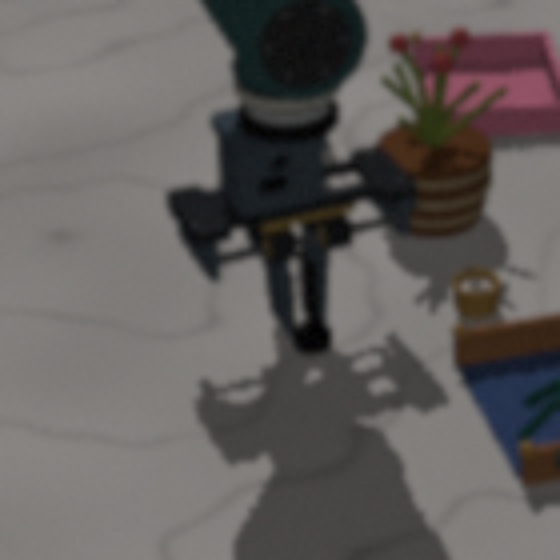

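Black rides ahead of the fingertips at crop (313,335), i.e. pixel (218,204), as predicted.

move_arm:
  commands: [0.18,-0.012,0,0,0,0,0,0.18,-0.012,0,0,0,0,0,0.18,-0.012,0,0,0,0,0,0.18,-0.012,0,0,0,0,0,0.18,-0.012,0,0,0,0,0,0.18,-0.012,0,0,0,0,0,0.18,-0.012,0,0,0,0,0,0.18,-0.012,0,0,0,0,0,0.18,-0.01,0,0,0,0,0,0.18,-0.004,0,0,0,0,0,0.18,-0.002,0,0,0,0,0,0.18,0,0,0,0,0,0]

```text
time: 19.03
ee_pos: [0.4864, -0.0937, 0.0134]
orientation: [-2.098, -2.339, 0.0]
force: [0.1, 0.6, -0.1]
opening: 0.0165
finger_force: 0.0
```

move_arm:
  commands: [0.18,0.01,0,0,0,0,0,0.18,0.02,0,0,0,0,0,0.18,0,0,-0.028,0,0,0,0.18,0,0,-0.028,0,0,-7.1,0.18,0,0,0,0,0,-7.1,0.18,0,0,0,0,0,-7.1,0.18,0,0,0,0,0,-7.1,0.18,0,0,0,0,0,-7.1,0.18,0,0,0,0,0,-7.1,0.18,0,0,0,0,0,-7.1,0.18,0,0,0,0,0,-7.1,0.18,0,0,0,0,0,-7.1]

```text
time: 20.03
ee_pos: [0.4828, -0.0624, 0.0694]
orientation: [-0.531, -3.096, -0.0]
force: [-0.5, 0.2, 0.2]
opening: 0.0166
finger_force: 0.0
```

```bash
python3 - <<'E'
from h import *
print(proj("side",[.487,-.125,.009]))
find("side",230,223,14,"black")
go(.441,-.129,.065,95)
E
```

```text
[231.49669147 222.54100894]
side black [231.9 223.3] [227, 219, 11, 9, 72] [ 0.4871 -0.129   0.009 ]
t 20.08 pos [ 0.4828 -0.0624  0.0693] a0 71.1 shift mm [ 18.  -76.5   4.4] turn -23.9
```

move_arm:
  commands: [0.18,0.0037,-0.0155,0,0,0,0,0.18,0.0037,-0.0155,0,0,0,0,0.18,0.0037,-0.0155,0,0,0,0,0.18,0.0037,-0.0155,0,0,0,0,0.18,0.0037,-0.0155,0,0,0,0,0.18,0,0,0,0,0,-6.1,0.18,0,0,0,0,0,-6.1,0.18,0,0,0,0,0,-6.1,0.18,0,0,0,0,0,-6.1,0.18,0,0,0.02,0,0,0,0.18,0,0,0.02,0,0,0,0.18,0,0,0.015,0,0,0]

```text
time: 21.08
ee_pos: [0.4392, -0.1293, 0.0135]
orientation: [0.12, -3.139, -0.0]
force: [0.1, 0.1, 0.1]
opening: 0.0166
finger_force: 0.0
```

```bash
python3 - <<'E'
from h import *
go(.610,-.114,.013,95.5)
E
```

```text
t 21.08 pos [ 0.4392 -0.1293  0.0135] a0 94.4 shift mm [-171.5    2.2    0.5] turn -1.1
```

move_arm:
  commands: [0.18,-0.008,0,0,0,0,-0.8,0.18,-0.008,0,0,0,0,0,0.18,-0.012,0,0,0,0,0,0.18,-0.012,0,0,0,0,0,0.18,-0.012,0,0,0,0,0,0.18,-0.012,0,0,0,0,0,0.18,-0.012,0,0,0,0,0,0.18,-0.012,0,0,0,0,0,0.18,-0.012,0,0,0,0,0,0.18,-0.012,0,0,0,0,0,0.18,-0.012,0,0,0,0,0,0.18,-0.012,0,0,0,0,0]

```text
time: 22.08
ee_pos: [0.576, -0.1176, 0.0144]
orientation: [0.146, -3.138, -0.0]
force: [0.2, -0.2, 0.0]
opening: 0.0164
finger_force: 0.2
```

move_arm:
  commands: [0.18,-0.012,0,0,0,0,0,0.18,-0.012,0,0,0,0,0,0.18,-0.007,0,0,0,0,0,0.18,-0.003,0,0,0,0,0,0.18,0,0,0,0,0,0,0.18,0.01,0,0,0,0,0,0.18,0.015,0,0,0,0,0,0.18,0.004,0,-0.03,0,0,0,0.18,0,0,-0.035,0,0,0,0.18,0,0,-0.035,0,0,0,0.18,0,0,-0.035,0,0,0,0.18,0,0,-0.035,0,0,0]

```text
time: 23.08
ee_pos: [0.5781, -0.1172, 0.1857]
orientation: [0.146, -3.137, -0.0]
force: [0.8, -0.5, 0.3]
opening: 0.0161
finger_force: 0.0
```

move_arm:
  commands: [0.18,0.012,0.022,0,0,0,0,0.18,0.012,0.022,0,0,0,0,0.18,0.012,0.022,0,0,0,0,0.18,0.012,0.022,0,0,0,0,0.18,0.012,0.022,0,0,0,0,0.18,0.012,0.022,0,0,0,0,0.18,0.012,0.022,0,0,0,0,0.18,0.008,0.022,0,0,0,0,0.18,0,0.02,0,0,0,0,0.18,0,0.02,0,0,0,0,0.18,0,0.02,0,0,0,0,0.18,0,0,0,0,0,0]

```text
time: 24.08
ee_pos: [0.4647, 0.1108, 0.1841]
orientation: [0.148, -3.138, -0.0]
force: [0.1, -0.2, 0.1]
opening: 0.0166
finger_force: 0.0
```

```bash
python3 - <<'E'
from h import *
p=find("top",305,180,40,"red");find("top",312,180,30,"green")
s,_=robot.read_camera("side")
cv2.imwrite("pics/e.png",np.hstack([cv2.resize(p[80:300,80:430],(480,302)),cv2.resize(s[100:290,180:350],(270,302))]))
print(robot.read_state()["ee_pos"],robot.read_state()["time"], proj("top",[.64,-.111,.01]))
E
```

```text
top red [301.5 175.1] [297, 170, 10, 11, 81] [ 0.6518 -0.1485  0.009 ]
top green [314.7 172.6] [311, 169, 8, 8, 33] [ 0.6547 -0.1861  0.009 ]
[0.46542876 0.10872476 0.18411466] 24.2333 [288.85034651 180.71874738]
```

View pics/e.png

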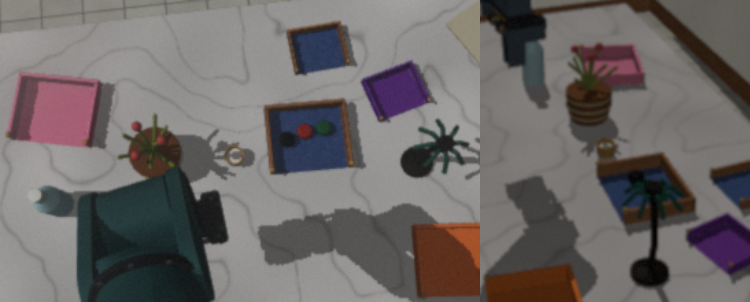

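All three pebbles lie inside the tray: black (288,140), red (305,131) and green (324,127) in the picture. Planter, tealight, palm and bottle stand where they were, and the hand is clear.

```bash
python3 -c "
from plant import robot
print(robot.job_done())"
```

```text
the job is handed in; nothing more can be done
None
```

The red, green and black pebbles all lie inside the large blue-floored tray, the planter, tealight holder, palm candlestick and gel bottle stand where they were, and the job was handed in at about 24 s with the hand clear.

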